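# Load a core rod into the pouring jig

### The job

First wind the jig's handwheel clockwise by its crank knob until the stop carriage comes right up against the steel end block. Then take the plain round rod, lay it in the open part of the V-groove in front of the pour plate and let go of it, and push it gently along the groove, under the plate, until its end rests against the stop plate, without ramming the stop. Leave the other cores, the blocks, bowl, jar and brush where they are.

Things in the scene. Friction and masses are not known exactly. Their poses are not given: they have to be found in the camera images.
- jig: Fixed pouring jig on a plywood base 380 x 130 x 15 mm. Origin: on the table under the front edge of the pour plate, on the groove's centre line; x = along the groove in the push direction, z up. An end block stands at x = 160 to 182 mm, 75 mm high; a grey gearbox carries the handwheel at x = -30, y = -160 mm.
- groove_open (a point): Where the centre of a rod laid in the open part of the groove comes: jig x = -70 mm, 75 mm above the table. The narrow aluminium V-groove (100 degrees between flanks, 35 mm wide outside, so fingers can straddle it; top edges 64 mm above the table) runs from jig x = -155 to +155 mm; for x < 0 nothing is above it.
- plate_edge (a point): Middle of the lower front edge of the pour plate (jig x = 0, 115 mm above the table). The plate, 6 mm thick with a 16 mm slot, covers jig x = 0 to 100, y = -55 to +55 mm (bolt heads to 126 mm above the table), on 12 mm posts at x = 12 and 88, y = +-47 mm. With the rod home, its rear end is 15 mm beyond this edge: the pushing tool must be tilted forward to reach under.
- carriage: Stop carriage: a steel stop plate 72 wide, 30 high, 12 mm thick standing across the groove, with dark steel behind it. Origin: middle of the stop plate's front face (the one the rod touches), at the height of the axis of a rod in the groove; x = push direction. It is geared to the handwheel, 8 mm per radian: origin at jig x = 75 mm + 8 mm x wheel angle, 115 mm when back against the end block.
- wheel (a joint): Angle of the handwheel (rad), growing clockwise seen from above; range 0 to 5.0, at 5.0 the carriage is against the end block and it goes no farther. It turns with about 2 N at the knob and stays where it is left.
- wheel_axis (a point): Point on the handwheel's vertical axis at the height of the middle of the crank knob (104 mm above the table). The wheel is a flat dark ring of 55 mm radius, top 79 mm above the table (hub 84 mm).
- knob_mid (a point): Middle of the upright black crank knob on the wheel, 42 mm from the wheel's axis: 22 mm diameter, 45 mm tall, from 81 to 126 mm above the table. It spins freely on its pin, so it can be carried round in a circle without turning the gripper.
- rod: The plain round aluminium rod, 36 mm diameter, 100 mm long, 0.19 to 0.39 kg, lying on the table. Origin at its centre, x along its length; it can roll. It slides along the groove against a friction of a few newtons.
- bar: Square aluminium bar 36 x 36 x 100 mm, lying; origin at the centre of its underside, x along it. Leave alone.
- stepped: Stepped round aluminium core, lying: 36 mm diameter over the middle 40 mm, 22 mm towards both ends, 100 mm long; x along it, origin on its underside at the start. Leave alone.
- block_near: Pink silicone block 75 x 55 x 60 mm high standing beside the open part of the groove, on the wheel's side; origin at the centre of its underside. Leave alone.
- block_far: Red-pink silicone block 90 x 60 x 50 mm high; origin at the centre of its underside. Leave alone.
- bowl: White mixing bowl, 130 mm wide, 70 high, on the digital scale; origin at the centre of its underside. Leave alone.
- jar: Jar, 60 mm diameter, 90 mm high; origin at the centre of its underside. Leave alone.
- brush: Flat wooden-handled brush, about 200 mm long, lying on the table. Leave alone.
Mind the look-alikes: they are no part of the job. What is shaped like the rod but brown or yellow is not meant.

How it is judged (in metres and radians):
On the way, in this order (a step that is already met when the one before it is completed fails the run):
1. the stop carriage is wound back against the end block (within 2 mm) (x of carriage in the frame of jig above 0.113 m), for 0.2 s.
2. the round rod lies in the open part of the groove, let go (y of rod in the frame of jig between -0.005 and 0.005 m and z of rod in the frame of jig between 0.069 and 0.081 m and angle between the x axis of rod and the x axis of jig, either way round below 0.07 rad and x of rod in the frame of jig between -0.13 and -0.02 m and contact force between the fingers and rod below 0.1 N and linear speed of rod below 0.02 m/s), for 0.1 s.
3. the rod has been pushed along the groove up to the stop plate (y of rod in the frame of jig between -0.005 and 0.005 m and z of rod in the frame of jig between 0.069 and 0.081 m and angle between the x axis of rod and the x axis of jig, either way round below 0.07 rad and x of rod in the frame of carriage above -0.0525 m), for 0.1 s.
At the end, for the whole second after the job is handed in: The stop carriage is within 2 mm of the end block; the round rod lies at rest in the V-groove (within 5 mm sideways, 6 mm in height and 4 degrees of its line) with its end within 2.5 mm of the stop plate, and is released (all of step 3 and x of carriage in the frame of jig above 0.113 m and x of rod in the frame of carriage below -0.0475 m and linear speed of rod below 0.01 m/s and contact force between the fingers and rod below 0.1 N); the robot touches nothing.
It fails at once if the rod rams the stop plate (over 25 N) (contact force between rod and carriage above 25 N).
It fails at once if one of the other two cores is moved by more than 25 mm (distance of any of bar, stepped from where it was at the start of the episode above 0.025 m).
It fails at once if one of the blocks is moved by more than 25 mm (distance of any of block_near, block_far from where it was at the start of the episode above 0.025 m).
It fails at once if one of bowl, jar and brush is moved by more than 25 mm (distance of any of bowl, jar, brush from where it was at the start of the episode above 0.025 m).
It also fails if it takes over 67 s, if anything falls off the work surface, if the arm or the gripper's body presses on something with over 40 N, if the wrist force passes 120 N, or if a joint passes its speed limit or range.

### The arm

A 6-joint arm with a two-finger parallel gripper is mounted at the origin on the work surface. World frame = base frame: x ahead of the robot, y to its left, z up, the work surface at z = 0. Lengths are in mm, angles in rad, forces in N, time in s.
With the tool pointing down it reaches from about 350 to 875 mm from the base axis. Payload 4.2 kg.
Tool frame: the origin (TCP) lies between the finger pads; the fingertips stand 14 mm ahead of it and the grasp point (between the pads) lies 5 mm behind it; z points along the fingers, y is the line along which they close (so a half turn about z gives the same grasp; the last joint's range is limited). The gripper opens to 85 mm and grips with 20 to 120 N. Pads are 22 mm wide; open, the fingers measure 114 mm over their backs; the gripper's body (76 mm by 85 mm) begins 54 mm behind the grasp point. The pads swing forward as they close: fully open they stand 13 mm farther back than shut.
Start: joints at [0.259, 0.385, 0.008, 0, -1.194, -0.259], TCP at [624.979, 0.025, 245.312] pointing down, gripper open.
Joint ranges: [-3.14, 3.14], [-1.21, 2.06], [-1.07, 1.41], [-3.16, 2.05], [-2.99, -0.16], [-3.1, 3.1]. Speed limits (rad/s): [2.79, 2.79, 3.14, 3.14, 3.14, 3.14].

### API

Orientations are given as a unit quaternion [x, y, z, w].
In Python, from bench import * gives the robot as it stands.
- The arm moves only by the tool carry_out, never from a script. Its argument "motion" is a list of rows, each a list of 7 numbers: the turn, a rotation vector about the tool's x, y, z in rad, then the shift along the tool's x, y, z in mm, then the opening, from -1 (shut) to 1 (fully open), so that 0 is half open. A call has 1 to 5 rows; each row is the pose to reach, as a shift and turn from the pose commanded when the call began, along the tool's axes at that moment; what a row does not reach only later rows make up. A row lasts 1/8 s, in which the tool goes at most 62.5 mm and 10.7 degrees, less where a joint would pass 70% of its speed; a pose out of reach is approached as far as the arm can. A call with a gripper value outside its range is refused whole. The fingers move at their own pace and stop on an object; the grip force is fixed at half the most. Time passes only in rows, so rows that repeat a pose let the fingers close. It gives the time, the measured TCP pose, the force, the opening and the grip force at its end, in the units of the state.
- read_state(): the state, without advancing time (a new reading comes with each control period).
- get_image(name): name is "scene" or "side" or "wrist"; returns a dict with "color" (480x640x3 uint8, blue, green, red), "mtx" (3x3 intrinsics, pixels), "position" and "orientation" of the camera in the world. Camera axes: x right, y down, z forward; pixel columns grow to the right and rows downward; lengths in mm; the calibration is good to about 2 mm. A picture is of the moment at which its call begins. There is no depth.
- job_done(): hands the job in; it is judged then, once.
The state is a dict: "clock": time; "joints": joint angles; "joint_vel": joint speeds; "joint_efforts": joint torques, N m; "position": TCP position; "ee_rot": TCP orientation; "contact_force": force on the tool from outside, world axes, zero at the start; "wrist_torque": the same for the moment, N m; "gripper_width": finger opening in mm; "grasp_force": force on a finger pad.
Only numpy, scipy, OpenCV 4.12 (cv2) and the standard library are available. Lean on these libraries where they do the work, as an engineer would, in place of code of your own. Each camera call takes 0.05 s, during which the arm holds its last target. There are 200 camera calls.

## Working session

There is one attempt and no reset: what is moved stays moved. The work goes in short steps, Python scripts to look and compute and a tool call to move; the robot and the scene stay as the last step left them, time stands still between calls to the robot, and variables do not carry over. Pictures are saved under pics/ and viewed, at most 10 in all, crops included, and the job is handed in when it is done.

Besides the shell and the picture viewer there is one more tool, called after "Call:" by a JSON object that holds its "method" and its "body". carry_out: Moves the arm, as the interface text tells. Its arguments: {"type":"object","properties":{"motion":{"type":"array"}},"required":["motion"]}

```bash
mkdir -p pics; ls
cat > h.py <<'E'
from bench import *
import numpy as np, cv2
from scipy.spatial.transform import Rotation as R
def snap(n,f):
    g=get_image(n); cv2.imwrite('pics/'+f+'.png',g['color']); 
    np.savez('pics/'+f+'.npz',m=g['mtx'],p=g['position'],o=g['orientation']); return g
def ray(f,u,v,z):
    d=np.load('pics/'+f+'.npz'); r=R.from_quat(d['o']).as_matrix()@np.linalg.inv(d['m'])@[u,v,1]
    return d['p']+r*(z-d['p'][2])/r[2]
def proj(f,P):
    d=np.load('pics/'+f+'.npz'); c=d['m']@(R.from_quat(d['o']).as_matrix().T@(np.array(P,float)-d['p'])); return c[:2]/c[2]
E
python3 - <<'E'
from h import *
for n in ['scene','side']:
    g=snap(n,n+'1'); print(n,g['position'],g['orientation'],g['mtx'][0])
print(read_state())
E
```

```text
pics
scene [ 817.14046531 -604.3908008   620.03432826] [ 0.85989423  0.24547592 -0.11820508 -0.43168396] [442.99823643   0.         325.37042319]
side [ 98.77521995 765.7681706  803.92463219] [-0.19438513  0.88467314 -0.41248939  0.09705849] [483.49531064   0.         321.26182785]
{'clock': 0.1, 'joints': array([ 2.58622020e-01,  3.85445694e-01,  6.76812885e-03, -4.66372085e-04,
       -1.19399906e+00, -2.58602331e-01]), 'joint_vel': array([-0.00080346, -0.00360464,  0.00237153,  0.0027639 , -0.0024208 ,
        0.00041211]), 'joint_efforts': array([-2.41840362e-04, -3.93318665e+01,  1.88929778e+01,  4.19793829e+00,
       -2.58899068e-03, -3.31562532e-06]), 'position': array([6.24501669e+02, 3.98234740e-02, 2.44349003e+02]), 'ee_rot': array([-7.07052598e-01,  7.07160303e-01,  6.60029054e-04, -7.03719611e-04]), 'contact_force': array([-0.06376977,  0.0990597 , -0.27618106]), 'wrist_torque': array([ 0.06446242,  0.01241505, -0.02381747]), 'grasp_force': 0.0, 'gripper_width': 85.2673325446345}
```

View pics/scene1.png

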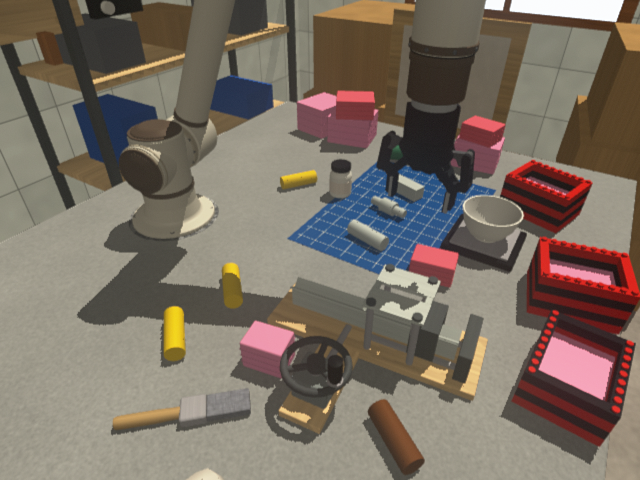

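View pics/side1.png

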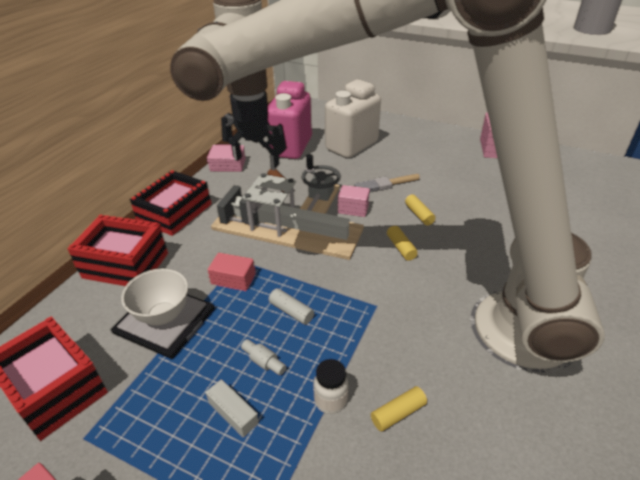

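The scene picture shows the jig (base centre about (375,340)), the wheel at (316,365), the black knob at (336,370) and the plain round rod at (368,235). In the side picture the rod is at (291,306). I'll enlarge both to read them more closely.

Run:
```python
from h import *
a=cv2.imread('pics/scene1.png')[210:440,240:500]
cv2.imwrite('pics/c1.png',cv2.resize(a,None,fx=3,fy=2.6*1,interpolation=cv2.INTER_CUBIC)[:600,:800])
b=cv2.imread('pics/side1.png')[140:340,200:400]
cv2.imwrite('pics/c2.png',cv2.resize(b,None,fx=3,fy=3,interpolation=cv2.INTER_CUBIC))
```

```text
(no output)
```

View pics/c1.png

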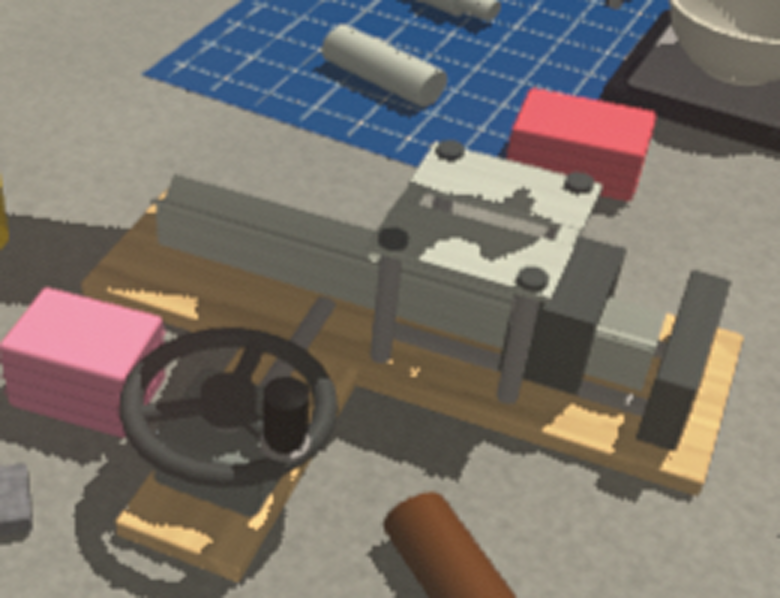

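View pics/c2.png

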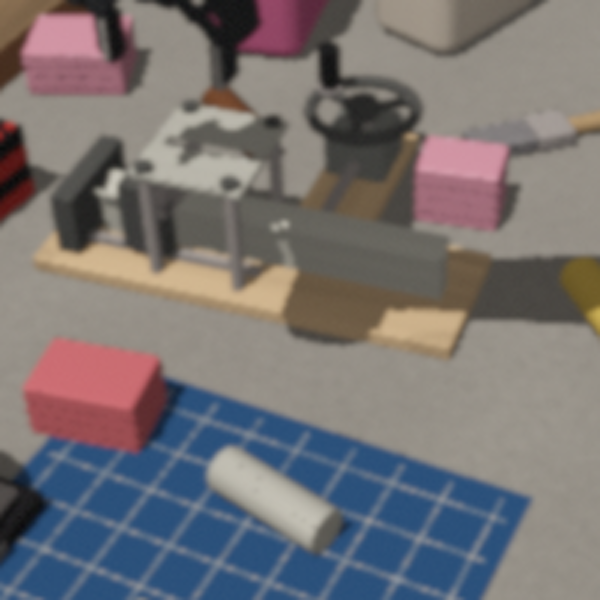

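```bash
cat > fit.py <<'E'
from h import *
from scipy.optimize import least_squares
S=lambda x,y:(240+x/3,210+y/2.6); D=lambda x,y:(200+x/3,140+y/3)
obs=[('scene1',S(393,239),(12,-47,123)),('scene1',S(532,279),(88,-47,123)),('scene1',S(451,150),(12,47,123)),('scene1',S(579,182),(88,47,123)),('scene1',S(228,405),(-30,-160,75)),
('side1',D(272,123),(12,-47,123)),('side1',D(190,105),(88,-47,123)),('side1',D(145,167),(88,47,123)),('side1',D(231,184),(12,47,123)),('side1',D(363,112),(-30,-160,75))]
def jw(q,P): c,s=np.cos(q[2]),np.sin(q[2]); return np.array([q[0]+c*P[0]-s*P[1],q[1]+s*P[0]+c*P[1],P[2]])
f=lambda q:np.ravel([proj(n,jw(q,P))-u for n,u,P in obs])
r=least_squares(f,[700,-150,0],loss='soft_l1');q=r.x;print('jig',q);print(np.round(f(q).reshape(-1,2),1))
for a,b in [(S(285,415),D(329,65))]:
    k=least_squares(lambda p:np.r_[proj('scene1',[*p,104])-a,proj('side1',[*p,104])-b],[650,-280]);print('knob',k.x,k.fun)
w=jw(q,(-30,-160,104));print('wheel',w,np.hypot(*(k.x-w[:2])), np.arctan2(*(k.x-w[:2])[::-1]))
for n,pts in [('scene1',[S(336,45),S(430,88),S(384,66)]),('side1',[D(225,467),D(326,530),D(274,500)])]:
    print(n,[ray(n,*p,18)[:2].round(1) for p in pts])
print('open',jw(q,(-70,0,75)))
print('blocks',ray('scene1',*S(85,325),60),ray('side1',*D(462,158),60))
E
python3 fit.py
```

```text
jig [598.24015007 -86.49317055 -43.86657289]
[[-0.5  0.2]
 [-0.3 -0.2]
 [-1.1  0.1]
 [-0.8  0.3]
 [-0.2 -1.2]
 [-0.8 -0.8]
 [-0.9  0.3]
 [-1.5 -0.2]
 [-1.3 -0.4]
 [-1.  -1.6]]
knob [ 626.18081014 -260.95143124] [-0.41901768 -0.11076171 -0.84152829 -0.21957439]
wheel [ 586.91538956 -248.88698139  104.        ] 41.077052034992725 -0.2980983034666956
scene1 [array([420.7, 170.6]), array([512.5, 151. ]), array([468.1, 161.6])]
side1 [array([509.8, 149.6]), array([415.7, 172.7]), array([462. , 163.1])]
open [528.70835088 -94.57580017  75.        ]
blocks [ 482.12212821 -230.41776869   60.        ] [ 478.52781656 -231.9044123    60.        ]
```

The jig fits to about 1 px: origin (598,-86), yaw 0.116 rad. The knob measures at a radius of 41 mm against 42 given, so that checks. The rod is at about (465,161) with yaw about -0.23. I'll go above the knob.

Call:
{"method": "carry_out", "body": {"motion": [[0, 0, 0, 52, 0, 0, 1], [0, 0, 0, 105, 0, 0, 1], [0, 0, 0, 157, 0, 15, 1], [0, 0, 0, 209, -1, 30, 1], [0, 0, 0, 261, -1, 45, 1]]}}

```text
clock: 0.72
position: [625.6, -262.5, 199.3]
ee_rot: [0.707, -0.707, -0.0, 0.0]
contact_force: [1.1, -0.0, 0.2]
gripper_width: 85.7
grasp_force: 0.0
```

Run:
```python
from h import *
snap('wrist','w1');s=read_state();print(s['clock'],s['position'],s['ee_rot'],s['contact_force'])
print(proj('w1',[626.2,-261,104]),proj('w1',[626.2,-261,126]),proj('w1',[586.9,-248.9,84]))
```

```text
0.775 [ 623.82934951 -267.76368434  196.17655749] [-0.70514023  0.70906282  0.00191671 -0.0018705 ] [ 2.07117889 -1.37288065 -1.23109994]
[319.65805315 245.12461272] [319.63351305 255.30277132] [370.42358794 252.33236041]
```

View pics/w1.png

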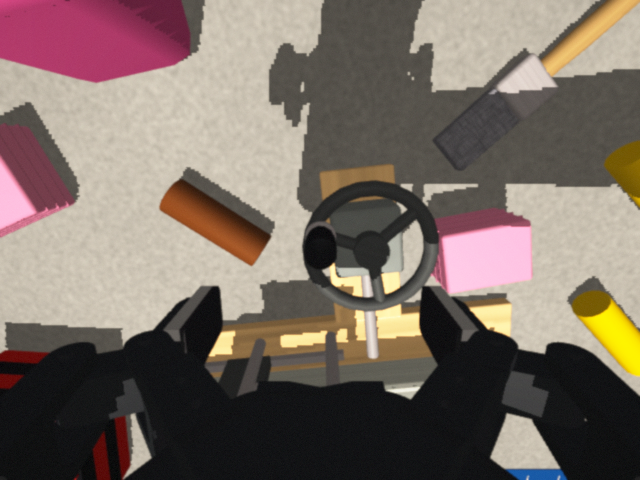

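The wrist view shows the knob top at (320,248) and the hub at (371,250), within a few pixels of prediction. Next I'll descend and grip.

Call:
{"method": "carry_out", "body": {"motion": [[0, 0, 0, 0, 0, 30, 1], [0, 0, 0, 0, 0, 65, 1], [0, 0, 0, 0, 0, 93, 1], [0, 0, 0, 0, 0, 93, 0], [0, 0, 0, 0, 0, 93, -0.2]]}}

```text
clock: 1.4
position: [626.7, -261.1, 108.4]
ee_rot: [0.707, -0.707, 0.001, -0.0]
contact_force: [-0.1, 0.5, 1.0]
gripper_width: 51.6
grasp_force: 0.0
```

Call:
{"method": "carry_out", "body": {"motion": [[0, 0, 0, 0, 0, 0, -0.5], [0, 0, 0, 0, 0, 0, -1], [0, 0, 0, 0, 0, 0, -1], [0, 0, 0, 0, 0, 0, -1]]}}

```text
clock: 1.9
position: [626.0, -261.1, 109.2]
ee_rot: [0.707, -0.707, 0.001, -0.0]
contact_force: [-3.5, 1.4, 5.4]
gripper_width: 20.5
grasp_force: 59.2
```

Run:
```python
import numpy as np
r=41.5
for k in range(5):
    p0=-.298-k*1.0
    for i in range(1,6):
        p=p0-.2*i; d=r*np.array([np.cos(p)-np.cos(p0),np.sin(p)-np.sin(p0)]); print(k,np.round([-d[1],-d[0]],1))
```

```text
0 [7.6 3.2]
0 [14.5  7.9]
0 [20.3 13.8]
0 [24.8 20.8]
0 [27.8 28.5]
1 [1.4 8.2]
1 [ 1.2 16.4]
1 [-0.7 24.5]
1 [-4.1 32.1]
1 [-9.  38.8]
2 [-6.1  5.6]
2 [-13.2   9.9]
2 [-21.   12.7]
2 [-29.2  13.9]
2 [-37.5  13.4]
3 [-8.  -2.1]
3 [-15.5  -5.8]
3 [-22.  -10.8]
3 [-27.4 -17.1]
3 [-31.5 -24.3]
4 [-2.6 -7.9]
4 [ -3.5 -16.1]
4 [ -2.8 -24.4]
4 [ -0.5 -32.3]
4 [  3.4 -39.6]
```

Call:
{"method": "carry_out", "body": {"motion": [[0, 0, 0, 7.6, 3.2, 0, -1], [0, 0, 0, 14.5, 7.9, 0, -1], [0, 0, 0, 20.3, 13.8, 0, -1], [0, 0, 0, 24.8, 20.8, 0, -1], [0, 0, 0, 27.8, 28.5, 0, -1]]}}

```text
clock: 2.52
position: [599.1, -288.8, 109.2]
ee_rot: [0.707, -0.707, 0.002, -0.001]
contact_force: [1.9, 3.3, 6.3]
gripper_width: 20.1
grasp_force: 59.2
```

Call:
{"method": "carry_out", "body": {"motion": [[0, 0, 0, 1.4, 8.2, 0, -1], [0, 0, 0, 1.2, 16.4, 0, -1], [0, 0, 0, -0.7, 24.5, 0, -1], [0, 0, 0, -4.1, 32.1, 0, -1], [0, 0, 0, -9, 38.8, 0, -1]]}}

```text
clock: 3.15
position: [559.4, -281.6, 109.2]
ee_rot: [0.707, -0.707, 0.002, -0.0]
contact_force: [0.5, -3.2, 6.4]
gripper_width: 20.0
grasp_force: 59.3
```

Call:
{"method": "carry_out", "body": {"motion": [[0, 0, 0, -6.1, 5.6, 0, -1], [0, 0, 0, -13.2, 9.9, 0, -1], [0, 0, 0, -21, 12.7, 0, -1], [0, 0, 0, -29.2, 13.9, 0, -1], [0, 0, 0, -37.5, 13.4, 0, -1]]}}

```text
clock: 3.78
position: [544.1, -243.5, 109.1]
ee_rot: [0.707, -0.707, 0.0, 0.001]
contact_force: [-3.6, -2.3, 10.4]
gripper_width: 19.9
grasp_force: 59.7
```

Run:
```python
from h import *
g=snap('scene','s2');s=read_state();print(s['clock'],s['position'],s['contact_force'])
a=cv2.imread('pics/scene1.png')[250:410,360:500];b=g['color'][250:410,360:500]
cv2.imwrite('pics/c3.png',cv2.resize(np.hstack([a,b]),None,fx=2.8,fy=2.8,interpolation=cv2.INTER_CUBIC))
```

```text
3.825 [ 544.27528577 -242.55186941  109.14433102] [-4.22508599  1.45753405 10.73453844]
```

View pics/c3.png

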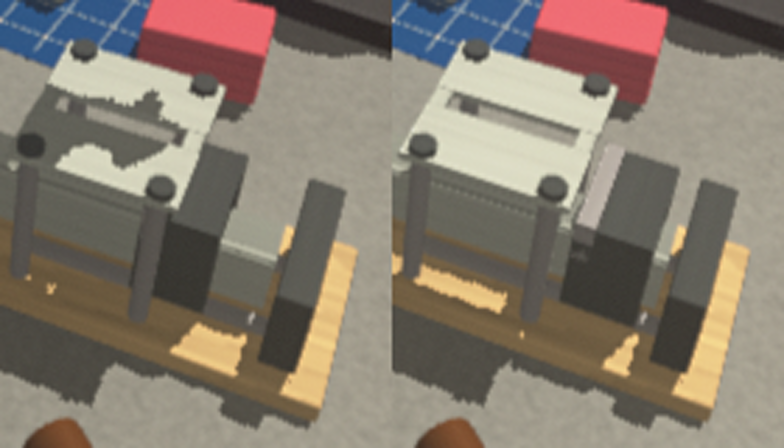

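The carriage has moved about 43 crop px (24 mm). The gap left to the end block is about 22 px, i.e. roughly 12 mm or 1.5 rad, so I'll continue.

Call:
{"method": "carry_out", "body": {"motion": [[0, 0, 0, -8, -2.1, 0, -1], [0, 0, 0, -15.5, -5.8, 0, -1], [0, 0, 0, -22, -10.8, 0, -1], [0, 0, 0, -27.4, -17.1, 0, -1], [0, 0, 0, -31.5, -24.3, 0, -1]]}}

```text
clock: 4.45
position: [568.4, -210.7, 109.1]
ee_rot: [0.707, -0.707, -0.001, 0.001]
contact_force: [-3.6, 2.1, 11.0]
gripper_width: 20.2
grasp_force: 59.9
```

Call:
{"method": "carry_out", "body": {"motion": [[0, 0, 0, -1.5, -4, 0, -1], [0, 0, 0, -2.6, -7.9, 0, -1]]}}

```text
clock: 4.7
position: [577.1, -207.9, 109.2]
ee_rot: [0.707, -0.707, 0.0, 0.0]
contact_force: [-3.1, 3.6, 10.0]
gripper_width: 20.1
grasp_force: 59.8
```

Call:
{"method": "carry_out", "body": {"motion": [[0, 0, 0, -0.6, -4, 0, -1], [0, 0, 0, -0.9, -8.2, 0, -1]]}}

```text
clock: 4.95
position: [585.7, -207.0, 109.2]
ee_rot: [0.707, -0.707, 0.0, -0.0]
contact_force: [-1.3, 4.2, 9.4]
gripper_width: 20.3
grasp_force: 59.7
```

Call:
{"method": "carry_out", "body": {"motion": [[0, 0, 0, 0.1, -4.1, 0, -1], [0, 0, 0, 0.7, -8.2, 0, -1]]}}

```text
clock: 5.2
position: [593.3, -207.7, 109.1]
ee_rot: [0.707, -0.707, -0.0, 0.0]
contact_force: [-7.6, 5.6, 15.4]
gripper_width: 20.3
grasp_force: 60.3
```

Call:
{"method": "carry_out", "body": {"motion": [[0, 0, 0, 1, -4, 0, -1], [0, 0, 0, 2.4, -7.9, 0, -1]]}}

```text
clock: 5.45
position: [594.0, -208.0, 109.0]
ee_rot: [-0.707, 0.707, 0.008, -0.005]
contact_force: [-22.6, 16.3, 28.1]
gripper_width: 20.3
grasp_force: 61.8
```

It has stalled with the force rising: the stop is reached. I'll relax, open and look.

Call:
{"method": "carry_out", "body": {"motion": [[0, 0, 0, -1.5, 6, 0, -1], [0, 0, 0, -1.5, 6, 0, 0], [0, 0, 0, -1.5, 6, 0, 1], [0, 0, 0, -1.5, 6, 0, 1], [0, 0, 0, -1.5, 6, -30, 1]]}}

```text
clock: 6.08
position: [594.0, -208.8, 134.3]
ee_rot: [-0.707, 0.707, 0.003, -0.002]
contact_force: [-0.1, 0.2, 0.2]
gripper_width: 85.3
grasp_force: 0.0
```

Call:
{"method": "carry_out", "body": {"motion": [[0, 0, 0, 0, 0, -50, 1], [0, 0, 0, -20, 10, -110, 1], [0, 0, 0, -70, 25, -140, 1], [0, 0, 0, -130, 40, -140, 1], [0, 0, 0, -190, 55, -140, 1]]}}

```text
clock: 6.7
position: [540.4, -17.5, 277.5]
ee_rot: [-0.707, 0.708, -0.0, 0.0]
contact_force: [0.9, 0.3, -0.8]
gripper_width: 85.4
grasp_force: 0.0
```

Run:
```python
from h import *
g=snap('scene','s3');s=read_state();print(s['clock'],s['position'],s['ee_rot'],s['contact_force'])
b=g['color'][230:410,340:500]
cv2.imwrite('pics/c4.png',cv2.resize(b,None,fx=3.3,fy=3.3,interpolation=cv2.INTER_CUBIC))
```

```text
6.75 [538.78079165 -12.17705439 277.42264894] [ 0.7087083  -0.70550035 -0.00088997 -0.00100168] [-4.13387001  1.96099395 -1.15404773]
```

View pics/c4.png

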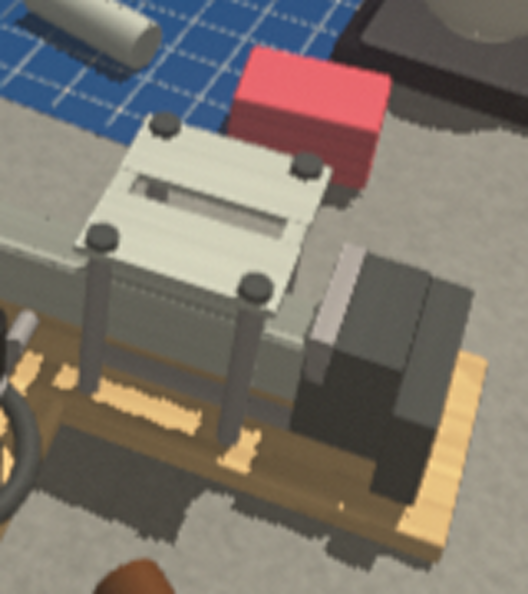

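The carriage is flush against the end block: the dark block touches it at crop (430,280) with no gap. Now for the rod; I'll check the clearance to the stepped core and compute the shift.

Run:
```python
from h import *
print('stepped',ray('scene1',389,207.5,15),ray('side1',262.5,357,15))
s=read_state();print(s['position'],s['joints'],s['ee_rot'])
c=np.array([540.8,-18.9,277.3]);t=np.array([465.5,161.5,120]);d=t-c;print([-d[1],-d[0],-d[2]])
```

```text
stepped [455.87528522 303.04145367  15.        ] [453.83674174 299.74922618  15.        ]
[538.78079165 -12.17705439 277.42264894] [ 0.27705277  0.21572265 -0.15008744 -0.00271229 -1.20410952 -0.27154471] [ 0.7087083  -0.70550035 -0.00088997 -0.00100168]
[np.float64(-180.4), np.float64(75.29999999999995), np.float64(157.3)]
```

Call:
{"method": "carry_out", "body": {"motion": [[0, 0, -0.18, -36, 15, 15, 1], [0, 0, -0.36, -76, 32, 35, 1], [0, 0, -0.54, -116, 48, 55, 1], [0, 0, -0.72, -152, 63, 75, 1], [0, 0, -0.9, -180, 75, 100, 1]]}}

```text
clock: 7.38
position: [465.6, 162.5, 176.8]
ee_rot: [0.945, -0.326, 0.0, -0.0]
contact_force: [0.1, -0.2, -0.3]
gripper_width: 85.3
grasp_force: 0.0
```

Call:
{"method": "carry_out", "body": {"motion": [[0, 0, -0.18, 0, 0, 25, 1], [0, 0, -0.36, 0, 0, 50, 1], [0, 0, -0.44, 0, 0, 60, 1], [0, 0, -0.44, 0, 0, 60, 1]]}}

```text
clock: 7.88
position: [465.4, 160.7, 116.2]
ee_rot: [0.993, -0.116, -0.001, 0.001]
contact_force: [-0.6, 0.7, -0.3]
gripper_width: 85.3
grasp_force: 0.0
```

Run:
```python
from h import *
g=snap('wrist','w2');s=read_state();print(s['clock'],s['position'],s['joints'],s['contact_force']); print(R.from_quat(s['ee_rot']).as_matrix().round(3))
for p in [(465.5,161.5,36),(417,172.9,18),(514,150,18)]: print(proj('w2',p))
```

```text
7.925 [465.94629111 161.03347263 117.01135833] [ 6.62952421e-01  3.03831452e-01 -4.83851585e-01  2.09208441e-04
 -7.83989327e-01  6.75389147e-01] [0.3714985  0.31803129 0.32866115]
[[ 0.973 -0.23  -0.001]
 [-0.23  -0.973 -0.001]
 [-0.     0.001 -1.   ]]
[317.87779492 249.13565975]
[318.26541248 304.65210379]
[317.91877789 170.3901657 ]
```

View pics/w2.png

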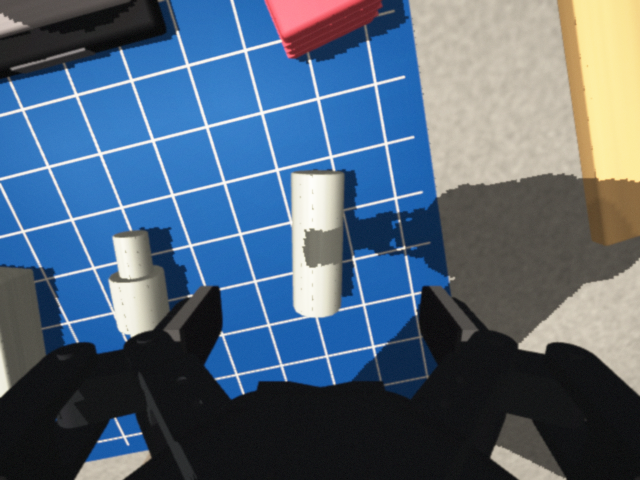

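The rod is aligned in the wrist view, with its ends at (318,172) and (316,312) against predicted rows 170 and 305. I'll grasp it.

Call:
{"method": "carry_out", "body": {"motion": [[0, 0, 0, -1, 0, 40, 1], [0, 0, 0, -2, 0, 75, 1], [0, 0, 0, -2, 0, 96, 1], [0, 0, 0, -2, 0, 96, 0.2], [0, 0, 0, -2, 0, 96, -0.2]]}}

```text
clock: 8.55
position: [464.8, 162.1, 22.4]
ee_rot: [0.993, -0.115, 0.001, -0.001]
contact_force: [0.1, 0.4, 0.7]
gripper_width: 51.1
grasp_force: 0.0
```

Call:
{"method": "carry_out", "body": {"motion": [[0, 0, 0, 0, 0, 0, -1], [0, 0, 0, 0, 0, 0, -1], [0, 0, 0, 0, 0, 0, -1]]}}

```text
clock: 8.93
position: [464.9, 162.3, 23.0]
ee_rot: [0.993, -0.115, 0.001, -0.001]
contact_force: [0.1, -0.2, 5.9]
gripper_width: 34.0
grasp_force: 59.4
```

Call:
{"method": "carry_out", "body": {"motion": [[0, 0, 0, 0, 0, -30, -1], [0, 0, 0, 0, 0, -70, -1], [0, 0, 0, 0, 0, -110, -1], [0, 0, 0, 0, 0, -129, -1], [0, 0, 0, 0, 0, -129, -1]]}}

```text
clock: 9.55
position: [464.2, 162.0, 151.9]
ee_rot: [0.993, -0.115, 0.001, -0.002]
contact_force: [0.3, -0.1, -2.1]
gripper_width: 34.0
grasp_force: 60.7
```

Run:
```python
from h import *
s=read_state();print(s['clock'],s['position'],s['contact_force'],s['gripper_width'],s['grasp_force']); M=R.from_quat(s['ee_rot']).as_matrix();print(M.round(3),s['joints'])
c=np.array([463.4,162,150]);q=[598.24,-86.49,.1157]
for jx in (-70,-75): 
    t=np.array([q[0]+jx*np.cos(q[2]),q[1]+jx*np.sin(q[2]),150]);print(t,M.T@(t-s['position']))
print('dyaw',q[2]-np.arctan2(M[1,0],M[0,0]))
```

```text
9.55 [464.21515391 162.0116349  151.87689224] [ 0.25433159 -0.14616901 -2.06567244] 33.9627494601192 60.65110445022583
[[ 0.973 -0.229  0.003]
 [-0.229 -0.973  0.003]
 [ 0.002 -0.003 -1.   ]] [ 6.66648828e-01  2.52994221e-01 -4.47533224e-01 -3.44851834e-04
 -8.66114990e-01  6.73289614e-01]
[528.70800472 -94.57094256 150.        ] [121.53975144 234.99722432   1.364907  ]
[523.74143363 -95.14815274 150.        ] [116.8374131  236.69655501   1.34789841]
dyaw 0.3467847976355696
```

Call:
{"method": "carry_out", "body": {"motion": [[0, 0, -0.07, 23, 47, 0, -1], [0, 0, -0.14, 47, 94, 0, -1], [0, 0, -0.21, 70, 141, 0, -1], [0, 0, -0.28, 94, 188, 0, -1], [0, 0, -0.347, 117, 236.5, 0, -1]]}}

```text
clock: 10.18
position: [522.8, -97.0, 148.6]
ee_rot: [0.998, 0.059, -0.001, -0.0]
contact_force: [0.7, 0.0, -2.3]
gripper_width: 34.2
grasp_force: 60.8
```

Call:
{"method": "carry_out", "body": {"motion": [[0, 0, 0, 0, 0, 0, -1], [0, 0, 0, 0, 0, 20, -1], [0, 0, 0, 0, 0, 45, -1], [0, 0, 0, 0, 0, 60, -1], [0, 0, 0, 0, 0, 60, -1]]}}

```text
clock: 10.8
position: [522.5, -95.0, 88.7]
ee_rot: [0.998, 0.058, -0.002, 0.0]
contact_force: [1.0, -0.3, -2.1]
gripper_width: 34.2
grasp_force: 60.9
```

Run:
```python
from h import *
s=read_state();print(s['clock'],s['position'],s['contact_force'],s['wrist_torque']); M=R.from_quat(s['ee_rot']).as_matrix();print(M.round(3))
g=snap('wrist','w3');h=snap('scene','s4')
cv2.imwrite('pics/c5.png',np.vstack([cv2.resize(g['color'],(400,300)),cv2.resize(h['color'][230:380,250:450],(400,300),interpolation=cv2.INTER_CUBIC)]))
```

```text
10.8 [522.45475203 -95.01777546  88.72879012] [ 1.00792579 -0.28776119 -2.07440386] [ 0.0445561  -0.06872657  0.01472943]
[[ 0.993  0.116 -0.004]
 [ 0.116 -0.993 -0.   ]
 [-0.004 -0.    -1.   ]]
```

View pics/c5.png

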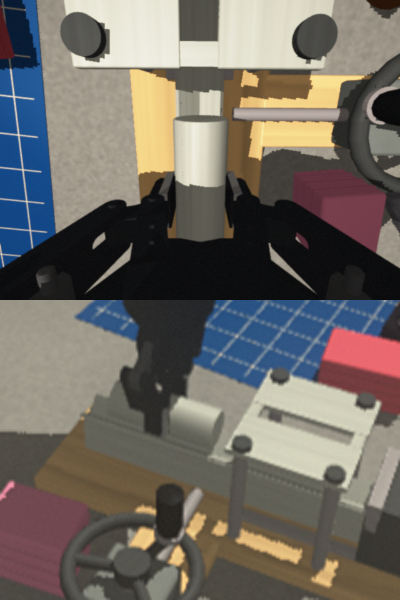

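The rod (columns 175–225 in the wrist half) is centred over the groove and slot (about 178–222). I'll lower it.

Call:
{"method": "carry_out", "body": {"motion": [[0, 0, 0, 0, 0, 3, -1], [0, 0, 0, 0, 0, 6, -1], [0, 0, 0, 0, 0, 7.5, -1]]}}

```text
clock: 11.28
position: [523.6, -95.4, 82.9]
ee_rot: [0.998, 0.058, 0.0, -0.0]
contact_force: [0.2, 0.0, -2.5]
gripper_width: 34.1
grasp_force: 60.9
```

Call:
{"method": "carry_out", "body": {"motion": [[0, 0, 0, 0, 0, 1.5, -1], [0, 0, 0, 0, 0, 2.5, -1], [0, 0, 0, 0, 0, 2.5, -1]]}}

```text
clock: 11.65
position: [523.7, -95.4, 81.4]
ee_rot: [0.998, 0.058, 0.0, 0.0]
contact_force: [-3.2, 1.1, 5.6]
gripper_width: 34.2
grasp_force: 61.9
```

Contact. I'll release by opening gradually, then lift.

Call:
{"method": "carry_out", "body": {"motion": [[0, 0, 0, 0, 0, 0, -0.1], [0, 0, 0, 0, 0, 0, 0.2], [0, 0, 0, 0, 0, 0, 0.4], [0, 0, 0, 0, 0, 0, 0.4]]}}

```text
clock: 12.15
position: [523.7, -95.5, 80.3]
ee_rot: [0.998, 0.058, 0.0, 0.0]
contact_force: [0.0, -0.3, -0.2]
gripper_width: 59.9
grasp_force: 0.0
```

Call:
{"method": "carry_out", "body": {"motion": [[0, 0, 0, 0, 0, -20, 0.4], [0, 0, 0, 0, 0, -60, 0.4], [0, 0, 0, -40, 0, -100, 0], [0, 0, 0, -95, 0, -120, -0.5], [0, 0, 0, -125, 0, -120, -1]]}}

```text
clock: 12.78
position: [398.1, -110.1, 201.9]
ee_rot: [0.998, 0.058, 0.002, -0.0]
contact_force: [0.7, -0.4, -0.5]
gripper_width: 7.0
grasp_force: 0.0
```

Run:
```python
from h import *
s=read_state();print(s['clock'],s['position'],s['contact_force'],s['joints'],s['gripper_width'])
h=snap('scene','s5');k=snap('side','d5')
q=[598.24,-86.49,.1157]
W=lambda x,y,z:(q[0]+np.cos(q[2])*x-np.sin(q[2])*y,q[1]+np.sin(q[2])*x+np.cos(q[2])*y,z)
for n in('s5','d5'): print(n,[proj(n,W(x,0,75)).round(1) for x in(-125,-75,-25)], proj(n,W(-155,0,64)).round(1))
a=cv2.resize(h['color'][240:340,270:410],(700,500),interpolation=cv2.INTER_CUBIC)
cv2.imwrite('pics/c6.png',a)
```

```text
12.775 [ 398.08465667 -110.14048514  201.89414299] [ 0.73094226 -0.39476147 -0.47833944] [ 1.27349014e-01  5.71324946e-02 -5.45236553e-01  3.15050433e-05
 -9.64719865e-01  1.55949382e+00] 6.988910061937595
s5 [array([307.4, 282. ]), array([332.3, 290. ]), array([358.1, 298.4])] [293.2 281.7]
d5 [array([335.8, 215.9]), array([316.6, 212.2]), array([297.8, 208.6])] [347.4 221.7]
```

View pics/c6.png

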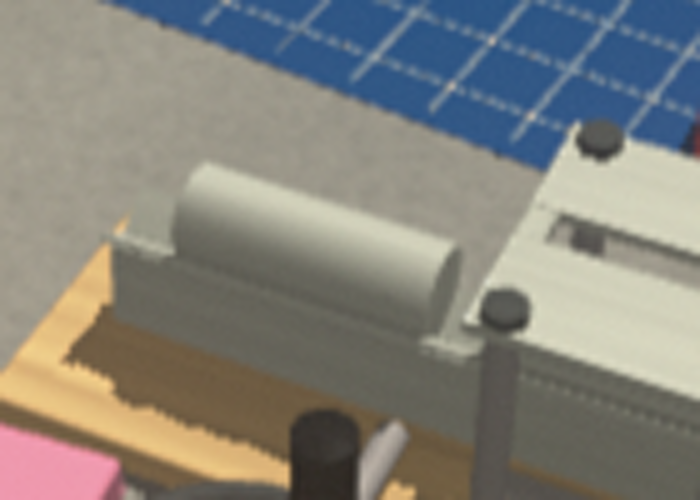

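The rod lies in the groove with its front end centre at crop (445,285), i.e. (359,297). That is within 1.5 px of prediction, so it spans jig x of about -125 to -25. Next I'll tilt the closed gripper forward behind it.

Call:
{"method": "carry_out", "body": {"motion": [[0, 0.157, 0, 5, 0, 5, -1], [0, 0.314, 0, 12, 0, 15, -1], [0, 0.471, 0, 18, 0, 25, -1], [0, 0.628, 0, 25, 0, 35, -1], [0, 0.785, 0, 30, 0, 45, -1]]}}

```text
clock: 13.5
position: [413.2, -118.1, 156.5]
ee_rot: [0.949, 0.056, 0.309, -0.029]
contact_force: [0.2, -0.7, 0.9]
gripper_width: -0.0
grasp_force: 0.0
```

```bash
cat > st.py <<'E'
from h import *
s=read_state();p=s['position']-[598.24,-86.49,0];M=R.from_quat(s['ee_rot']).as_matrix();J=R.from_euler('z',.1157).as_matrix()
print(s['clock'],'jig tcp',(J.T@p).round(1),'F jig',(J.T@s['contact_force']).round(1),'joints',s['joints'].round(2),s['gripper_width']);print('tool axes in jig\n',(J.T@M).round(3))
E
python3 st.py
```

```text
13.5 jig tcp [-187.5  -10.   156.5] F jig [ 0.1 -0.7  0.9] joints [ 0.   -0.02 -0.78 -0.44 -0.2   2.09] -0.030149699495668758
tool axes in jig
 [[ 0.807  0.009  0.59 ]
 [-0.004 -1.     0.021]
 [ 0.59  -0.02  -0.807]]
```

Pure forward tilt is limited by joint 5 (-0.16). A smaller tilt of about 0.5 rad still clears the plate. I'll fit a quick arm model to see what is feasible along the push.

```bash
cat > fk.py <<'E'
from h import *
from scipy.optimize import least_squares
s=read_state()
data=[([.2586,.38545,.00677,-.0005,-1.194],[624.5,.04,244.35]),([.27705,.21572,-.15009,-.0027,-1.2041],[538.78,-12.18,277.42]),([.66295,.30383,-.48385,0,-.78399],[465.95,161.03,117.01]),([.66665,.25299,-.44753,0,-.86611],[464.2,162,151.9]),([.12735,.05713,-.54524,0,-.96472],[398.08,-110.14,201.9]),([.0024,-.02,-.78,-.44,-.2],list(s['position']))]
data[-1]=(list(s['joints'][:5]),list(s['position']))
ry=lambda a:R.from_euler('y',a).as_matrix(); rx=lambda a:R.from_euler('x',a).as_matrix()
def fk(k,j,sg=1):
    a0,h,L1,L2,e,Lt=k; p=j[1]-j[2]
    F=ry(p); T=F@rx(sg*j[3])@ry(-j[4])
    P=np.array([a0+L1*np.sin(j[1]),-160,h+L1*np.cos(j[1])])+F@[L2,0,e]+T@[Lt,0,0]
    Z=R.from_euler('z',j[0]).as_matrix(); return Z@P,Z@T[:,0]
def solve():
  best=None
  for sg in(1,-1):
    r=least_squares(lambda k:np.ravel([fk(k,j,sg)[0]-p for j,p in data]),[0,250,350,350,30,220],loss='soft_l1')
    if best is None or r.cost<best[0]: best=(r.cost,sg,r.x,r.fun)
  return best
if __name__=='__main__':
  c,sg,k,f=solve();print(c,sg,k.round(1));print(f.reshape(-1,3).round(1));print(s['joints'].round(3))
  J=R.from_euler('z',.1157).as_matrix()
  for a in (.4,.5,.55):
   for z,xs in((85,(-150,-100,-50,-5)),):
    for x in xs:
      t=J@[x,0,z]+[598.24,-86.49,0];d=J@[np.sin(a),0,-np.cos(a)]
      r=least_squares(lambda j:np.r_[(fk(k,j,sg)[0]-t)/100,fk(k,j,sg)[1]-d],[.1,.2,-.5,0,-.4]);print(a,x,z,r.x.round(2),r.cost.round(6))
E
python3 fk.py
```

```text
54.80105543515257 -1 [  0.   79.3 562.3 422.    1.  200.9]
[[ -0.1  -0.3  -0. ]
 [  0.2  -0.4   0.2]
 [  0.2  -0.   -0.5]
 [  0.1  -0.3  -0.4]
 [  0.3  -0.2  -0.4]
 [ -0.2 -22.9  33.3]]
[ 0.003 -0.021 -0.78  -0.444 -0.205  2.093]
0.4 -150 85 [ 0.13  0.23 -0.78  0.03 -0.16] 0.0
0.4 -100 85 [ 0.13  0.3  -0.67  0.02 -0.2 ] 0.0
0.4 -50 85 [ 0.13  0.36 -0.56  0.02 -0.25] 0.0
0.4 -5 85 [ 0.13  0.42 -0.46  0.01 -0.3 ] 0.0
0.5 -150 85 [ 0.13  0.23 -0.83  0.37 -0.02] 0.0
0.5 -100 85 [ 0.13  0.29 -0.72  0.1  -0.06] 0.0
0.5 -50 85 [ 0.13  0.35 -0.61  0.05 -0.11] 0.0
0.5 -5 85 [ 0.13  0.41 -0.51  0.03 -0.16] 0.0
0.55 -150 85 [ 0.13  0.23 -0.85 -0.14  0.06] 0.0
0.55 -100 85 [ 0.13  0.29 -0.74 -0.51  0.01] 0.0
0.55 -50 85 [ 0.13  0.35 -0.63  0.17 -0.04] 0.0
0.55 -5 85 [ 0.13  0.41 -0.53  0.07 -0.08] 0.0
```

```bash
sed -i 's/a0,h,L1,L2,e,Lt=k/h,L1,L2,o,Lt=k;a0=e=0/; s/,-160,h+/,-160-o,h+/; s/T@\[Lt,0,0\]/T@[Lt,o,0]/; s/\[0,250,350,350,30,220\],loss=.soft_l1./[79,562,422,70,200]/; s/(.4,.5,.55)/(.42,.46,.5)/' fk.py; python3 fk.py
```

```text
0.12141268745561022 -1 [ 160.9  565.1  421.7 -160.4  284.2]
[[ 0.1 -0.2 -0. ]
 [ 0.  -0.2  0. ]
 [ 0.1 -0.1  0. ]
 [ 0.2 -0.2  0. ]
 [-0.  -0.2  0. ]
 [ 0.  -0.1 -0.1]]
[ 0.003 -0.021 -0.78  -0.444 -0.205  2.093]
0.42 -150 85 [ 0.12  0.2  -0.93  0.16 -0.02] 0.0
0.42 -100 85 [ 0.13  0.27 -0.78  0.05 -0.1 ] 0.0
0.42 -50 85 [ 0.13  0.33 -0.67  0.03 -0.16] 0.0
0.42 -5 85 [ 0.13  0.39 -0.56  0.02 -0.2 ] 0.0
0.46 -150 85 [ 0.13  0.2  -0.91  0.03 -0.  ] 1.2e-05
0.46 -100 85 [ 0.13  0.26 -0.83  0.11 -0.02] 3e-06
0.46 -50 85 [ 0.13  0.33 -0.71  0.06 -0.08] 0.0
0.46 -5 85 [ 0.13  0.38 -0.59  0.04 -0.14] 0.0
0.5 -150 85 [ 0.13  0.2  -0.88 -0.1   0.01] 7e-06
0.5 -100 85 [ 0.13  0.26 -0.81 -0.02  0.  ] 1.2e-05
0.5 -50 85 [ 0.12  0.32 -0.73  0.07 -0.01] 6e-06
0.5 -5 85 [ 0.13  0.38 -0.64  0.09 -0.05] 0.0
```

```bash
cat > en.py <<'E'
from fk import *
c,sg,k,f=solve()
J=R.from_euler('z',.1157).as_matrix()
lo=np.array([-3.1,-1.18,-1.04,-3.1,-2.95]);hi=np.array([3.1,2,1.38,2.0,-.18]);rng=np.random.default_rng(0)
for a in(.4,.44,.5,.6):
  for l in(-.3,-.2,-.1,0,.1,.2,.3):
    out={}
    for x in(-145,-75,-5):
      t=J@[x,0,86]+[598.24,-86.49,0];d=J@R.from_euler('x',l).as_matrix()@[np.sin(a),0,-np.cos(a)]
      for i in range(6):
        j0=np.clip([.13,.3,-.6,(0,-1.5,1.5,-2.9,-.7,.7)[i],-.4],lo,hi)
        r=least_squares(lambda j:np.r_[(fk(k,j,sg)[0]-t)/100,fk(k,j,sg)[1]-d],j0,bounds=(lo,hi))
        if r.cost<1e-6: out.setdefault(x,set()).add(tuple(r.x.round(2)))
    for x in out: print(a,l,x,[tuple(map(float,v)) for v in out[x]][:3])
E
python3 en.py
```

```text
0.4 0 -5 [(0.13, 0.39, -0.54, 0.02, -0.24)]
0.4 0.1 -145 [(0.01, 0.22, -0.65, -0.42, -0.33)]
0.4 0.1 -75 [(0.04, 0.31, -0.53, -0.36, -0.35)]
0.4 0.1 -5 [(0.06, 0.4, -0.4, -0.31, -0.39)]
0.4 0.2 -145 [(-0.1, 0.25, -0.56, -0.6, -0.48)]
0.4 0.2 -75 [(-0.05, 0.33, -0.44, -0.55, -0.49)]
0.4 0.2 -5 [(-0.02, 0.41, -0.31, -0.49, -0.52)]
0.4 0.3 -145 [(-0.2, 0.28, -0.49, -0.72, -0.61)]
0.4 0.3 -75 [(-0.14, 0.35, -0.37, -0.67, -0.62)]
0.4 0.3 -5 [(-0.09, 0.43, -0.25, -0.62, -0.64)]
0.44 0.1 -145 [(-0.0, 0.22, -0.65, -0.49, -0.31)]
0.44 0.1 -75 [(0.03, 0.31, -0.54, -0.42, -0.32)]
0.44 0.1 -5 [(0.05, 0.39, -0.41, -0.35, -0.35)]
0.44 0.2 -145 [(-0.12, 0.24, -0.56, -0.66, -0.46)]
0.44 0.2 -75 [(-0.07, 0.32, -0.45, -0.6, -0.46)]
0.44 0.2 -5 [(-0.03, 0.41, -0.32, -0.54, -0.48)]
0.44 0.3 -145 [(-0.22, 0.27, -0.5, -0.77, -0.6)]
0.44 0.3 -75 [(-0.15, 0.35, -0.38, -0.73, -0.59)]
0.44 0.3 -5 [(-0.1, 0.43, -0.26, -0.67, -0.6)]
0.5 0.1 -145 [(-0.04, 0.21, -0.64, -0.62, -0.28)]
0.5 0.1 -75 [(0.01, 0.3, -0.54, -0.53, -0.28)]
0.5 0.1 -5 [(0.04, 0.38, -0.42, -0.44, -0.3)]
0.5 0.2 -145 [(-0.16, 0.24, -0.56, -0.77, -0.44)]
0.5 0.2 -75 [(-0.1, 0.32, -0.45, -0.7, -0.43)]
0.5 0.2 -5 [(-0.05, 0.4, -0.33, -0.63, -0.44)]
0.5 0.3 -145 [(-0.25, 0.27, -0.51, -0.87, -0.58)]
0.5 0.3 -75 [(-0.18, 0.34, -0.39, -0.81, -0.56)]
0.5 0.3 -5 [(-0.12, 0.42, -0.27, -0.75, -0.56)]
0.6 0.1 -145 [(-0.15, 0.21, -0.61, -0.9, -0.29)]
0.6 0.1 -75 [(-0.07, 0.29, -0.51, -0.79, -0.26)]
0.6 0.1 -5 [(-0.01, 0.38, -0.41, -0.66, -0.25)]
0.6 0.2 -145 [(-0.25, 0.24, -0.56, -0.99, -0.44)]
0.6 0.2 -75 [(-0.16, 0.31, -0.45, -0.91, -0.41)]
0.6 0.2 -5 [(-0.1, 0.39, -0.34, -0.82, -0.39)]
0.6 0.3 -145 [(-0.33, 0.27, -0.52, -1.04, -0.57)]
0.6 0.3 -75 [(-0.24, 0.34, -0.41, -0.99, -0.54)]
0.6 0.3 -5 [(-0.17, 0.41, -0.29, -0.92, -0.52)]
```

```bash
cat > tgt.py <<'E'
from h import *
def ax(a,l): return R.from_euler('x',l).as_matrix()@np.array([[np.cos(a),0,np.sin(a)],[0,-1,0],[np.sin(a),0,-np.cos(a)]])
def delta(C,cp,T,tp): return R.from_matrix(C.T@T).as_rotvec().round(3),(C.T@(np.array(tp,float)-cp)).round(1)
E
python3 - <<'E'
from tgt import *
print(delta(ax(.785,0),np.array([-171.5,-.4,157]),ax(.55,.15),[-171.5,-.4,157]))
E
```

```text
(array([ 0.118, -0.235,  0.093]), array([0., 0., 0.]))
```

Call:
{"method": "carry_out", "body": {"motion": [[0.059, -0.118, 0.047, 0, 0, 0, -1], [0.118, -0.235, 0.093, 0, 0, 0, -1], [0.118, -0.235, 0.093, 0, 0, 0, -1], [0.118, -0.235, 0.093, 0, 0, 0, -1]]}}

```text
clock: 14.0
position: [413.1, -118.3, 156.6]
ee_rot: [0.977, 0.033, 0.19, -0.092]
contact_force: [-0.5, 0.3, -0.0]
gripper_width: -0.1
grasp_force: 0.0
```

```bash
python3 st.py; python3 -c "
from tgt import *;print(ax(.55,.15).round(3))"
```

```text
14.0 jig tcp [-187.6  -10.2  156.6] F jig [-0.4  0.4 -0. ] joints [-0.08  0.05 -0.61 -0.41 -0.58  2.03] -0.05583948506402984
tool axes in jig
 [[ 0.922 -0.015  0.386]
 [-0.078 -0.986  0.149]
 [ 0.378 -0.167 -0.911]]
[[ 0.853  0.     0.523]
 [-0.078 -0.989  0.127]
 [ 0.517 -0.149 -0.843]]
```

```bash
cat >> st.py <<'E'
import sys
if len(sys.argv)>1:
    from tgt import *
    a=list(map(float,sys.argv[1:])); print(*delta(J.T@M,J.T@p,ax(a[0],a[1]),a[2:]))
E
python3 st.py .55 .15 -160 0 120
```

```text
14.0 jig tcp [-187.6  -10.2  156.6] F jig [-0.4  0.4 -0. ] joints [-0.08  0.05 -0.61 -0.41 -0.58  2.03] -0.05583948506402984
tool axes in jig
 [[ 0.922 -0.015  0.386]
 [-0.078 -0.986  0.149]
 [ 0.378 -0.167 -0.911]]
[-0.009  0.154 -0.022] [10.8 -4.4 45.5]
```

Call:
{"method": "carry_out", "body": {"motion": [[-0.004, 0.077, -0.011, 5, -2, 20, -1], [-0.009, 0.154, -0.022, 11, -4.4, 45, -1], [-0.009, 0.154, -0.022, 11, -4.4, 45, -1], [-0.009, 0.154, -0.022, 11, -4.4, 45, -1]]}}

```text
clock: 14.5
position: [439.7, -105.3, 121.9]
ee_rot: [0.959, 0.036, 0.266, -0.087]
contact_force: [0.2, 0.2, 0.1]
gripper_width: -0.3
grasp_force: 0.0
```

```bash
python3 st.py .55 .15 -150 0 87
```

```text
14.5 jig tcp [-159.6   -0.4  121.9] F jig [0.2 0.2 0.1] joints [-0.11  0.13 -0.62 -0.69 -0.39  2.34] -0.3061408796626234
tool axes in jig
 [[ 0.853  0.002  0.523]
 [-0.076 -0.989  0.127]
 [ 0.517 -0.149 -0.843]]
[-0.     0.     0.002] [-9.9  4.8 34.5]
```

Call:
{"method": "carry_out", "body": {"motion": [[0, 0, 0, -5, 2.4, 17, -1], [0, 0, 0, -10, 4.8, 34.5, -1], [0, 0, 0, -10, 4.8, 34.5, -1], [0, 0, 0, -10, 4.8, 34.5, -1]]}}

```text
clock: 15.0
position: [449.6, -103.7, 87.4]
ee_rot: [0.959, 0.036, 0.267, -0.088]
contact_force: [-0.3, -0.1, 0.7]
gripper_width: -0.3
grasp_force: 0.0
```

```bash
python3 st.py .55 .15 -100 0 86.5
```

```text
15.0 jig tcp [-149.7    0.    87.4] F jig [-0.3 -0.1  0.7] joints [-0.15  0.21 -0.59 -0.83 -0.36  2.52] -0.2714079115848604
tool axes in jig
 [[ 0.852  0.002  0.524]
 [-0.077 -0.989  0.127]
 [ 0.518 -0.149 -0.842]]
[-0.    -0.001  0.002] [41.8  0.2 26.8]
```

Clear. Now pushing along the groove.

Call:
{"method": "carry_out", "body": {"motion": [[0, 0, 0, 5.1, 0, 3.1, -1], [0, 0, 0, 11, 0.1, 6.8, -1], [0, 0, 0, 17, 0.1, 10.5, -1], [0, 0, 0, 23.9, 0.1, 14.7, -1], [0, 0, 0, 30.7, 0.1, 18.9, -1]]}}

```text
clock: 15.62
position: [484.1, -99.6, 86.4]
ee_rot: [0.959, 0.036, 0.265, -0.088]
contact_force: [-8.3, -1.9, 7.0]
gripper_width: 0.3
grasp_force: 4.1
```

Call:
{"method": "carry_out", "body": {"motion": [[0, 0, 0, 6.8, 0, 4.2, -1], [0, 0, 0, 13.6, 0, 8.4, -1], [0, 0, 0, 20.4, 0, 12.6, -1], [0, 0, 0, 27.3, 0.1, 16.8, -1], [0, 0, 0, 34.1, 0.1, 21, -1]]}}

```text
clock: 16.25
position: [524.1, -95.1, 86.3]
ee_rot: [0.959, 0.036, 0.266, -0.088]
contact_force: [-7.2, -2.4, 5.8]
gripper_width: -0.1
grasp_force: 3.7
```

```bash
python3 st.py .55 .15 -35 0 86.5
```

```text
16.25 jig tcp [-74.7   0.   86.3] F jig [-7.5 -1.5  5.8] joints [-0.08  0.3  -0.48 -0.73 -0.34  2.36] -0.10278195267995895
tool axes in jig
 [[ 0.853  0.001  0.522]
 [-0.077 -0.989  0.128]
 [ 0.516 -0.15  -0.844]]
[-0.001  0.001  0.001] [33.9  0.1 20.5]
```

Call:
{"method": "carry_out", "body": {"motion": [[0, 0, 0, 6.8, 0, 4.1, -1], [0, 0, 0, 13.6, 0, 8.2, -1], [0, 0, 0, 20.4, 0, 12.3, -1], [0, 0, 0, 27.2, 0.1, 16.4, -1], [0, 0, 0, 34, 0.1, 20.5, -1]]}}

```text
clock: 16.88
position: [564.9, -90.4, 86.6]
ee_rot: [0.959, 0.035, 0.266, -0.088]
contact_force: [-3.5, -1.6, 1.6]
gripper_width: -0.0
grasp_force: 1.4
```

Call:
{"method": "carry_out", "body": {"motion": [[0, 0, 0, 4.3, 0, 2.6, -1], [0, 0, 0, 8.5, 0, 5.2, -1], [0, 0, 0, 12.8, 0, 7.8, -1], [0, 0, 0, 15.3, 0, 9.4, -1], [0, 0, 0, 17, 0, 10.4, -1]]}}

```text
clock: 17.5
position: [584.4, -88.2, 86.6]
ee_rot: [0.959, 0.035, 0.266, -0.088]
contact_force: [-3.0, -2.0, 0.3]
gripper_width: -0.2
grasp_force: 1.3
```

```bash
python3 st.py .55 .15 -6 0 86.5
python3 - <<'E'
from h import *
h=snap('scene','s6');k=snap('side','d6')
E
```

```text
17.5 jig tcp [-13.9  -0.1  86.6] F jig [-3.2 -1.6  0.3] joints [-0.03  0.37 -0.39 -0.65 -0.34  2.24] -0.17872582164931303
tool axes in jig
 [[ 0.852  0.001  0.523]
 [-0.078 -0.989  0.128]
 [ 0.517 -0.15  -0.843]]
[-0. -0.  0.] [ 6.7 -0.   4.3]
```

Call:
{"method": "carry_out", "body": {"motion": [[0, 0, 0, 1.3, 0, 0.8, -1], [0, 0, 0, 2.6, 0, 1.6, -1], [0, 0, 0, 3.8, 0, 2.4, -1], [0, 0, 0, 5.1, 0, 3.1, -1], [0, 0, 0, 6, 0, 3.7, -1]]}}

```text
clock: 18.23
position: [591.4, -87.3, 86.7]
ee_rot: [0.959, 0.035, 0.266, -0.088]
contact_force: [-2.6, -0.8, 0.0]
gripper_width: 0.1
grasp_force: 1.2
```

Call:
{"method": "carry_out", "body": {"motion": [[0, 0, 0, 0.6, 0, 0.4, -1], [0, 0, 0, 1.1, 0, 0.7, -1], [0, 0, 0, 1.7, 0, 1.05, -1]]}}

```text
clock: 18.6
position: [593.3, -87.1, 86.7]
ee_rot: [0.959, 0.035, 0.266, -0.088]
contact_force: [-1.8, -0.4, 0.1]
gripper_width: -0.3
grasp_force: 1.1
```

Call:
{"method": "carry_out", "body": {"motion": [[0, 0, 0, 0.5, 0, 0.3, -1], [0, 0, 0, 0.9, 0, 0.5, -1], [0, 0, 0, 1.3, 0, 0.8, -1]]}}

```text
clock: 18.98
position: [594.9, -87.0, 86.7]
ee_rot: [0.959, 0.035, 0.266, -0.088]
contact_force: [-2.2, -0.9, -0.4]
gripper_width: -0.3
grasp_force: 1.2
```

Call:
{"method": "carry_out", "body": {"motion": [[0, 0, 0, 0.4, 0, 0.25, -1], [0, 0, 0, 0.85, 0, 0.5, -1]]}}

```text
clock: 19.23
position: [595.8, -86.9, 86.7]
ee_rot: [0.959, 0.035, 0.266, -0.088]
contact_force: [-1.3, -1.6, 0.4]
gripper_width: 0.2
grasp_force: 1.1
```

Call:
{"method": "carry_out", "body": {"motion": [[0, 0, 0, 0.4, 0, 0.25, -1], [0, 0, 0, 0.85, 0, 0.5, -1]]}}

```text
clock: 19.48
position: [596.8, -86.7, 86.7]
ee_rot: [0.959, 0.035, 0.266, -0.088]
contact_force: [-1.8, -1.0, 0.1]
gripper_width: 0.1
grasp_force: 1.1
```

Call:
{"method": "carry_out", "body": {"motion": [[0, 0, 0, 0.4, 0, 0.25, -1], [0, 0, 0, 0.85, 0, 0.5, -1]]}}

```text
clock: 19.73
position: [597.8, -86.6, 86.7]
ee_rot: [0.959, 0.035, 0.266, -0.088]
contact_force: [-1.5, -1.2, 0.1]
gripper_width: 0.2
grasp_force: 1.0
```

Call:
{"method": "carry_out", "body": {"motion": [[0, 0, 0, 0.4, 0, 0.25, -1], [0, 0, 0, 0.85, 0, 0.5, -1]]}}

```text
clock: 19.98
position: [598.2, -86.5, 86.6]
ee_rot: [0.959, 0.035, 0.266, -0.088]
contact_force: [-5.9, -1.0, 1.6]
gripper_width: -0.2
grasp_force: 2.8
```

Call:
{"method": "carry_out", "body": {"motion": [[0, 0, 0, 0.4, 0, 0.25, -1], [0, 0, 0, 0.85, 0, 0.5, -1]]}}

```text
clock: 20.23
position: [598.3, -86.6, 86.5]
ee_rot: [0.959, 0.035, 0.265, -0.088]
contact_force: [-8.4, -3.0, 5.2]
gripper_width: 0.1
grasp_force: 4.5
```

It has stalled at jig x of about 0 with the force rising to 8 N, probably the stop. I'll check numerically in the image that the rod fills the space up to the stop plate.

```bash
python3 - <<'E'
from h import *
snap('scene','s7')
J=R.from_euler('z',.1157).as_matrix()
for y,z in((0,93),(-9,90.6),(-16,83)):
  for n in('s3','s6','s7'):
    im=cv2.imread(f'pics/{n}.png',0).astype(float)
    uv=np.array([proj(n,J@[x,y,z]+[598.24,-86.49,0]) for x in range(90,124,2)],np.float32)
    print(y,n,cv2.remap(im.astype(np.float32),uv[:,0:1],uv[:,1:2],cv2.INTER_LINEAR).ravel().round().astype(int))
E
python3 st.py
```

```text
0 s3 [203 203 205 181 104 127 151 153 152 152 150 151 148 155 169 168 169]
0 s6 [208 209 207 193 183 199 141 146 156 155 154 155 150 158 172 172 173]
0 s7 [207 208 207 193 182 212 213 214 212 213 213 213 202 157 170 171 172]
-9 s3 [113 189 207 167 106 110 149 152 154 153 150 150 140 156 168 168 170]
-9 s6 [117 195 212 179 166 171 122 131 157 157 155 154 143 159 172 173 174]
-9 s7 [115 194 211 179 163 176 176 177 177 177 177 177 163 161 172 170 174]
-16 s3 [150 198 195 148 149 152 152 153 153 152 153 137 123 165 170 168 173]
-16 s6 [154 203 200 135 116 118 115 134 154 156 155 140 125 169 172 173 176]
-16 s7 [153 202 198 133 113 116 116 117 117 117 117 117 125 169 173 173 176]
20.275 jig tcp [ 0.  -0.1 86.6] F jig [-7.8 -1.6  4.1] joints [-0.02  0.39 -0.36 -0.63 -0.35  2.21] 0.03842907891120519
tool axes in jig
 [[ 0.853  0.001  0.521]
 [-0.078 -0.989  0.128]
 [ 0.515 -0.15  -0.844]]
```

The rod fills the gap right up to the stop plate. I'll retract straight back, then up.

Call:
{"method": "carry_out", "body": {"motion": [[0, 0, 0, -1.7, 0, -1, -1], [0, 0, 0, -8.5, 0, -5.2, -1], [0, 0, 0, -21, 0, -13, -1], [0, 0, 0, -43, 0, -26, -1], [0, 0, 0, -60, 0, -37, -1]]}}

```text
clock: 20.9
position: [528.3, -94.6, 87.0]
ee_rot: [0.959, 0.035, 0.266, -0.088]
contact_force: [1.3, -1.1, 0.6]
gripper_width: -0.0
grasp_force: 0.0
```

Call:
{"method": "carry_out", "body": {"motion": [[0, 0, 0, 10, -4, -25, -1], [0, 0, 0, 22, -8, -55, -1], [0, 0, 0, 22, -8, -55, -1], [0, 0, 0, 22, -8, -55, -1]]}}

```text
clock: 21.4
position: [519.3, -96.4, 145.7]
ee_rot: [0.959, 0.035, 0.267, -0.088]
contact_force: [-0.6, -0.2, -0.6]
gripper_width: -0.5
grasp_force: 0.0
```

Run:
```python
from h import *
snap('scene','s8')
J=R.from_euler('z',.1157).as_matrix()
for n in('s7','s8'):
    im=cv2.imread(f'pics/{n}.png',0).astype(np.float32)
    uv=np.array([proj(n,J@[x,0,93]+[598.24,-86.49,0]) for x in range(104,122)],np.float32)
    print(n,cv2.remap(im,uv[:,0:1],uv[:,1:2],cv2.INTER_LINEAR).ravel().round().astype(int))
s=read_state();print(s['clock'],s['position'],s['contact_force'],np.abs(s['joint_vel']).max())
```

```text
s7 [214 212 212 212 213 214 213 212 213 209 202 172 157 167 170 170 171 172]
s8 [211 210 210 210 211 212 211 211 212 208 198 169 156 166 169 171 170 170]
21.45 [519.26575748 -96.51722607 145.1939902 ] [ 0.06165624  0.37173807 -0.13404461] 0.014887034011315274
```

The rod stayed in place and the arm is clear and at rest.

```bash
python3 -c "
from bench import *
print(job_done())"
```

```text
the job is handed in; nothing more can be done
None
```

I wound the carriage back against the end block, laid the rod in the open groove and let go of it, then pushed it gently up to the stop plate (about 8 N at the wrist on contact), backed the arm clear, and handed the job in at about 21 s; no verdict was returned.

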